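# Load a meter's back plate and window frame in the clamping fixture

### The job

Get the clamping fixture ready for screwing: lay the solid back plate flat between the locating pins, then lay the window frame flat on top of it, setting each down gently rather than dropping it. Then swing the keeper bar over them until it clicks fully shut against its stop, and leave the blue bin, the finished meter and the power screwdriver where they are.

Things in the scene. Friction and masses are not known exactly. Their poses are not given: they have to be found in the camera images.
- plate: Solid back plate, plain grey rectangle 120 x 60 x 6 mm, 110 g, lying flat on the table, with a small dark screw mark in each corner and no opening. Origin at its centre (3 mm above its underside); y along its 120 mm length, x along its 60 mm width, z up. A half turn makes no difference.
- frame: Window frame, the same plain grey and the same outline 120 x 60 x 6 mm, 70 g, but with a rectangular opening 70 x 32 mm through its middle (long sides 14 mm wide, ends 25 mm wide). Lies flat on the table. Origin at the centre of the opening, at half thickness; axes as the plate's. A half turn makes no difference.
- fixture: Clamping fixture fixed to the table: black base 130 (x) x 230 (y) x 12 mm. Origin at the centre of its underside, on the table. Along its y: at +90 mm the keeper's pivot post, at -92 mm an aluminium catch block (26 mm along y, x from -21 to +31 mm) whose top is 32 mm above the table, with an end stop up to 46 mm on its -x side.
- fixture_nest (a point): Centre of the nest floor, 12 mm above the table; axes as the fixture's. Parts lie with their length along y between six steel pins, 8 mm thick, 18 mm tall (top 5 mm conical), at x +-36, y +-47 mm and at x 0, y +-66 mm: 2 mm play on every side. The long sides are free for fingers from y -43 to +43 mm. Centres of seated plate and frame: 3 and 9 mm above this point.
- keeper (a joint): Keeper bar's angle about its upright pivot, rad: 0 = fully shut, along the fixture's -y over the nest, against the end stop; grows as the bar swings out to the fixture's +x (counter-clockwise from above), at most 1.6. Starts at 1.15 to 1.5, clear of the nest, and stays where left. In the last 0.2 rad it rides over a sprung ball (about 5 N at the handle) that clicks up behind it.
- keeper_handle (a point): Top centre of the keeper's handle: an upright black round post 20 mm thick and 36 mm tall (44 to 80 mm above the table) on the bar, 170 mm from the pivot. It moves with the bar.
- keeper_hinge (a point): Keeper's pivot axis (vertical), at the top of the bar, 44 mm above the table. The bar is aluminium, 205 mm long, 20 mm wide, its underside 34 mm above the table; its far end rides over the catch block.
- bin: Bystander: open empty blue plastic bin 160 (x) x 120 (y) x 70 mm to the left of the fixture; origin at the centre of its underside.
- meter: Bystander: finished meter, grey box with a clear cover, 100 (x) x 150 (y) x 46 mm, towards the table's far side; origin at the centre of its underside.
- driver: Bystander: grey and black power screwdriver lying along its x, about 240 x 38 x 40 mm, to the right of the parts; origin on the table under its body, which reaches 75 mm to -x, the bit's tip 165 mm to +x.
Mind the look-alikes: they are no part of the job. Leave any pink look-alike of the frame alone.

How it is judged (in metres and radians):
On the way, in this order (a step that is already met when the one before it is completed fails the run):
1. the solid back plate lies flat in the nest between the pins, released (horizontal distance between plate and fixture_nest below 0.005 m and z of plate in the frame of fixture_nest between 0.001 and 0.005 m and angle between the z axis of plate and the z axis of fixture_nest, either way round below 0.06 rad and angle between the y axis of plate and the y axis of fixture_nest, either way round below 0.1 rad and contact force between the fingers and plate below 0.1 N), for 0.2 s.
2. the window frame lies flat on the back plate in the nest, released (horizontal distance between each of plate, frame and fixture_nest below 0.005 m and z of plate in the frame of fixture_nest between 0.001 and 0.005 m and angle between the z axis of each of plate, frame and the z axis of fixture_nest, either way round below 0.06 rad and angle between the y axis of each of plate, frame and the y axis of fixture_nest, either way round below 0.1 rad and z of frame in the frame of fixture_nest between 0.007 and 0.011 m and contact force between the fingers and frame below 0.1 N), for 0.2 s.
3. the keeper bar is fully shut over them (value of joint keeper below 0.03 rad), for 0.2 s.
At the end, for the whole second after the job is handed in: Back plate flat on the nest floor, frame flat on it, each centred within 5 mm, height within 2 mm, level within 0.06 rad, length along the nest within 0.1 rad, at rest; keeper within 0.03 rad of its stop (5 mm at the handle); bystanders moved less than 30 mm (horizontal distance between each of plate, frame and fixture_nest below 0.005 m and z of plate in the frame of fixture_nest between 0.001 and 0.005 m and angle between the z axis of each of plate, frame and the z axis of fixture_nest, either way round below 0.06 rad and angle between the y axis of each of plate, frame and the y axis of fixture_nest, either way round below 0.1 rad and z of frame in the frame of fixture_nest between 0.007 and 0.011 m and value of joint keeper below 0.03 rad and linear speed of each of plate, frame below 0.02 m/s); the robot touches nothing.
It fails at once if the blue bin is moved more than 30 mm (distance of bin from where it was at the start of the episode above 0.03 m).
It fails at once if the finished meter is moved more than 30 mm (distance of meter from where it was at the start of the episode above 0.03 m).
It fails at once if the power screwdriver is moved more than 30 mm (distance of driver from where it was at the start of the episode above 0.03 m).
It fails at once if the back plate is dropped into the nest from more than about 35 mm above its seat (horizontal distance between plate and fixture_nest below 0.1 m and z of plate in the frame of fixture_nest above 0.045 m and contact force between plate and anything else below 0.02 N and linear speed of plate above 0.3 m/s).
It fails at once if the window frame is dropped into the nest from more than about 35 mm above its seat (horizontal distance between frame and fixture_nest below 0.1 m and z of frame in the frame of fixture_nest above 0.045 m and contact force between frame and anything else below 0.02 N and linear speed of frame above 0.3 m/s).
It also fails if it takes over 67 s, if anything falls off the work surface, if the arm or the gripper's body presses on something with over 40 N, if the wrist force passes 120 N, or if a joint passes its speed limit or range.

### The arm

A 6-joint arm with a two-finger parallel gripper is mounted at the origin on the work surface. World frame = base frame: x ahead of the robot, y to its left, z up, the work surface at z = 0. Lengths are in mm, angles in rad, forces in N, time in s.
With the tool pointing down it reaches from about 400 to 925 mm from the base axis. Payload 12.5 kg.
Tool frame: the origin (TCP) lies on the front face of the gripper's body, between the roots of the fingers; the fingertips stand 78 mm ahead of it and the grasp point (between the pads) lies 59 mm ahead of it (env.nose_length is the distance from the TCP to the fingertips, in mm); z points along the fingers, y is the line along which they close (so a half turn about z gives the same grasp; the last joint's range is limited). The gripper opens to 95 mm and grips with 3 to 60 N. Pads are 20 mm wide; open, the fingers measure 119 mm over their backs; the gripper's body (75 mm by 180 mm) begins 59 mm behind the grasp point.
Start: joints at [1.216, 0.491, 1.559, -0, 1.092, -0.106], TCP at [153.88, 605.771, 292.261] pointing down, gripper open.
Joint ranges: [-3.1, 3.1], [-0.84, 2.19], [0.05, 2.79], [-1.13, 4.28], [0.06, 2.93], [-2.69, 2.69]. Speed limits (rad/s): [2.22, 2.22, 2.79, 3.14, 3.14, 3.14].

### API

Orientations are given as [roll, pitch, yaw] about the fixed x, y, z axes, in that order (R = Rz(yaw) Ry(pitch) Rx(roll)).
In Python, from cell import env gives the robot as it stands.
- The arm moves only by the tool jog_arm, never from a script. Its argument "motion" is a list of rows, each a list of 7 numbers: the turn, a rotation vector about the tool's x, y, z in degrees, then the shift along the tool's x, y, z in mm, then the finger opening in mm, from 0 to 95.1. In form: [[wx, wy, wz, x, y, z, hand], ...]. A call has 1 to 10 rows; each row shifts and turns the commanded pose from where the row before left it, along the tool's axes as they then stand; what a row does not reach is not made up. A row lasts 1/8 s, in which the tool goes at most 62.5 mm and 10.7 degrees, less where a joint would pass 70% of its speed; a pose out of reach is approached as far as the arm can. A call is refused whole if a number of a shift passes 62.5 or a number of a turn 10.7, either way. A call with a gripper value outside its range is refused whole. The fingers move at their own pace and stop on an object; the grip force is fixed at half the most. Time passes only in rows, so rows that do not move let the fingers close. It gives the time, the measured TCP pose, the force, the opening and the grip force at its end, in the units of the state.
- env.state(): the state, without advancing time (a new reading comes with each control period).
- env.read_camera(name): name is "scene" or "top" or "wrist"; returns a dict with "color" (420x560x3 uint8, red, green, blue), "z_map" (420x560 float32, mm along the optical axis (not along the pixel's ray), 0 where there is no reading), "camera_matrix" (3x3 intrinsics, pixels), "k1" (the pictures are not rectified: a ray, as slopes to the right and down, at radius r is drawn at 1 + k1 r^2 times it, then the intrinsics apply), "world_to_cam" (4x4, takes a point from world to camera coordinates). Camera axes: x right, y up, looking along -z (the intrinsics and any distortion apply to the point x, -y, -z); pixel columns grow to the right and rows downward; lengths in mm; the calibration is good to about 2 mm. A picture is of the moment at which its call begins.
- env.job_done(): hands the job in; it is judged then, once.
Trained networks look in the newest picture that a camera, given by its name, has taken for a name from the list of things; names that differ only in an ending like _2 or _b are one class to them, and where a whole thing is asked for, a point or a joint stands for the part that bears it (a point fixed in the world has none). Each returns a list of dicts, best first, with "score" (0 to 1); they miss things now and then, are a little off and sometimes report something else, mostly with a low value. They report only what shows in the picture. A call takes as long as a camera call. They do not tell look-alikes from the thing itself.
- env.recognise(camera, thing): "location" ([column, row] in pixels, amid what is visible of it).
The state is a dict: "t": time; "joints": joint angles; "qvel": joint speeds; "tau": joint torques, N m; "eef_pos": TCP position; "tcp_rot": TCP orientation; "ft_force": force on the tool from outside, world axes, zero at the start; "moment": the same for the moment, N m; "opening": opening from 0.0 (shut) to 1.0 (fully open); "grip_force": force on a finger pad.
Only numpy, scipy, OpenCV 4.12 (cv2) and the standard library are available. Lean on these libraries where they do the work, as an engineer would, in place of code of your own. Each camera call takes 0.05 s, during which the arm holds its last target. There are 200 camera calls.

## Working session

There is one attempt and no reset: what is moved stays moved. The work goes in short steps, Python scripts to look and compute and a tool call to move; the robot and the scene stay as the last step left them, time stands still between calls to the robot, and variables do not carry over. Pictures are saved under pics/ and viewed, at most 10 in all, crops included, and the job is handed in when it is done.

Besides the shell and the picture viewer there is one more tool, called after ">>>" as name(argument=value, ...), one argument or row to a line, values as JSON. jog_arm: Moves the arm, as the interface text tells. Its arguments: {"type":"object","properties":{"motion":{"type":"array"}},"required":["motion"]}

```bash
mkdir -p pics; ls
cat > h.py <<'E'
import numpy as np, cv2
from cell import env
def pts(c):
    """world xyz of every pixel from depth"""
    K=c["camera_matrix"];T=np.linalg.inv(c["world_to_cam"]);h,w=c["z_map"].shape
    u,v=np.meshgrid(np.arange(w,dtype=np.float64),np.arange(h,dtype=np.float64))
    p=cv2.undistortPoints(np.stack([u,v],-1).reshape(-1,1,2),K,np.array([c["k1"],0,0,0,0.])).reshape(h,w,2)
    z=c["z_map"].astype(float)
    P=np.stack([p[...,0]*z,-p[...,1]*z,-z,np.ones_like(z)],-1)
    W=(P@T.T)[...,:3]; W[z==0]=np.nan
    return W
def save(c,n,s=1): 
    cv2.imwrite("pics/"+n+".png",cv2.resize(c["color"][...,::-1],None,fx=s,fy=s))
E
python3 - <<'E'
from h import *
s=env.state();print({k:np.round(v,3).tolist() for k,v in s.items()})
for n in["top","scene"]:
    c=env.read_camera(n);save(c,n+"0",1.4);W=pts(c);np.savez("/tmp/%s.npz"%n,W=W,rgb=c["color"])
    print(n,np.round(np.linalg.inv(c["world_to_cam"])[:3,3]))
    for t in["plate","frame","fixture","keeper","keeper_handle","keeper_hinge","bin","meter","driver"]:
        for d in env.recognise(n,t):
            u,v=np.round(d["location"]).astype(int);print(t,round(d["score"],2),u,v,np.round(W[v,u]))
E
```

```text
pics
{'t': 0.0, 'joints': [1.216, 0.492, 1.559, -0.0, 1.092, -0.106], 'qvel': [0.001, 0.0, 0.0, 0.0, -0.001, 0.0], 'tau': [0.0, -61.261, -25.819, 0.069, 0.048, -0.0], 'eef_pos': [153.842, 605.604, 291.674], 'tcp_rot': [-3.141, -0.0, 2.893], 'ft_force': [0.586, -0.357, -0.055], 'moment': [-0.045, 0.008, -0.014], 'grip_force': 0.0, 'opening': 1.0}
top [ 422.  -10. 1307.]
plate 0.66 343 182 [ 608. -239.    6.]
frame 0.76 336 250 [ 425. -216.    5.]
frame 0.69 414 312 [ 255. -427.   -5.]
fixture 0.64 203 240 [455. 138.  11.]
keeper 0.72 168 215 [519. 225.  44.]
keeper_handle 0.87 168 217 [514. 225.  47.]
keeper_hinge 0.62 168 215 [519. 225.  44.]
keeper_hinge 0.19 419 224 [ 490. -434.   39.]
bin 0.75 97 263 [395. 421.   7.]
meter 0.73 296 116 [ 780. -111.   45.]
driver 0.92 416 224 [ 490. -424.   43.]
scene [1207.  602. 1061.]
plate 0.92 216 199 [ 610. -233.    6.]
frame 0.76 264 173 [ 417. -217.    2.]
frame 0.76 250 120 [ 255. -458.    6.]
fixture 0.63 339 236 [452. 134.   8.]
keeper 0.7 348 262 [531. 225.  43.]
keeper_handle 0.88 348 262 [531. 225.  43.]
keeper_hinge 0.93 347 264 [540. 228.  46.]
bin 0.95 428 280 [393. 405.   1.]
meter 0.98 197 248 [791. -96.  46.]
driver 0.57 345 262 [537. 219.  44.]
```

View pics/top0.png

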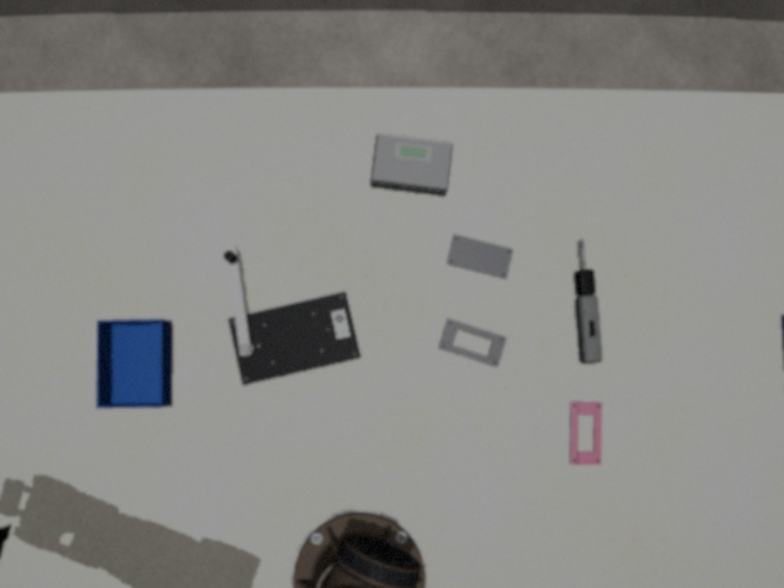

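View pics/scene0.png

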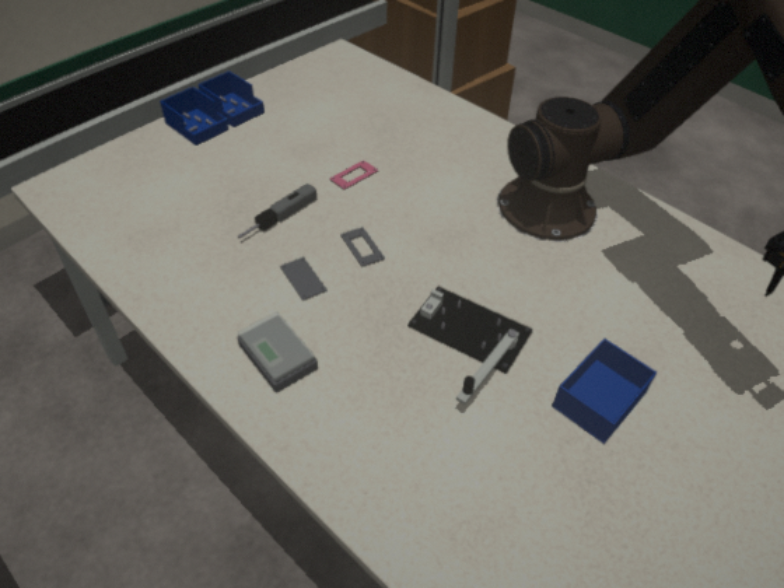

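The top view shows the plate at original pixel (343,182), the frame at (337,244), the fixture at (211,241) and the keeper running from (175,250) to (165,184). The pink look-alike is at (418,309).

```bash
cat >> h.py <<'E'
def plane(c,uv,z):
    """world xy of pixels on the plane at height z"""
    T=np.linalg.inv(c["world_to_cam"])
    p=cv2.undistortPoints(np.asarray(uv,float).reshape(-1,1,2),c["camera_matrix"],np.array([c["k1"],0,0,0,0.])).reshape(-1,2)
    d=np.c_[p[:,0],-p[:,1],-np.ones(len(p))]@T[:3,:3].T; o=T[:3,3]
    return (o+d*((z-o[2])/d[:,2])[:,None])[:,:2]
def rect(c,mask,z,seed):
    """biggest-near-seed blob -> centre, long side, short side, direction of the long side (deg)"""
    n,l,st,ce=cv2.connectedComponentsWithStats(mask.astype(np.uint8))
    i=min((i for i in range(1,n) if st[i,4]>100),key=lambda i:np.hypot(*(ce[i]-seed)))
    cs,_=cv2.findContours(cv2.resize((l==i).astype(np.uint8)*255,None,fx=4,fy=4,interpolation=cv2.INTER_LINEAR)//128,cv2.RETR_EXTERNAL,cv2.CHAIN_APPROX_NONE)
    k=max(cs,key=cv2.contourArea)[:,0]
    xy=plane(c,(k+.5)/4-.5,z)
    (x,y),(a,b),g=cv2.minAreaRect(xy.astype(np.float32))
    if a<b:a,b,g=b,a,g+90
    return np.round([x,y,a,b,(g+90)%180-90],1)
E
python3 - <<'E'
from h import *
c=env.read_camera("top");W=pts(c);rgb=c["color"].astype(int);v=rgb.max(2);g=cv2.GaussianBlur(c["color"],(0,0),.8).max(2)
for n,s in dict(plate=(343,182),frame=(337,244)).items():
    bg=np.median(g[s[1]-40:s[1]+40,s[0]-40:s[0]+40]);ob=np.median(g[s[1]-5:s[1]+5,s[0]-5:s[0]+5]) if n=="plate" else ob
    m=(g<(bg+ob)/2);m[:, :300]=0;print(n,bg,ob,rect(c,m,6,s))
m=(g<75);m[:,:150]=0;print("fix",rect(c,m,12,(211,241)),g[241,211])
zz=W[...,2]; m=(zz>38)&(zz<60);print("keeper",rect(c,m,44,(170,215)))
hs=(zz>65);hs[:,:140]=0;hs[:,200:]=0;hs[:150]=0;hs[300:]=0;print(np.nanmedian(W[hs],0),hs.sum())
k=(zz>38)&(zz<50);k[:,:150]=0;k[:,190:]=0;k[:160]=0;k[280:]=0
P=W[k];print(k.sum(),cv2.minAreaRect(P[:,:2].astype(np.float32)),P.min(0),P.max(0))
E
```

```text
plate 154.0 105.0 [ 605.2 -237.1  122.8   63.4   75.6]
frame 154.0 105.0 [ 439.5 -219.1  123.    63.2   71.5]
fix [451.5 119.6 226.5 127.6 -77.9] 38
keeper [521.7 221.6 207.7  23.6   8.1]
[598.06571531 231.2141696   79.75653141] 50
559 ((521.82275390625, 221.59494018554688), (205.74644470214844, 21.242815017700195), 8.299379348754883) [420.73704642 197.96375099  38.17126941] [624.32450613 242.51569865  49.9889159 ]
```

```bash
cat > plan.py <<'E'
import sys,numpy as np
from h import env
from scipy.spatial.transform import Rotation as R
def plan(tgt,rows,hand,ease=False):
    """rows (rounded) to TCP x,y,z,yaw(deg), tool down, from the measured pose"""
    s=env.state();p=np.array(s["eef_pos"],float);r=R.from_euler("xyz",s["tcp_rot"])
    G=R.from_euler("xyz",[180,0,tgt[3]],degrees=True);out=[]
    for k in range(rows):
        n=rows-k
        w=np.round((r.inv()*G).as_rotvec(degrees=True)/n,1); d=np.round(r.inv().apply(np.array(tgt[:3])-p)/n,1)
        out.append([*w.tolist(),*d.tolist(),hand]); p=p+r.apply(d); r=r*R.from_rotvec(w,degrees=True)
    print("from",np.round(s["eef_pos"],1),np.round(np.degrees(s["tcp_rot"]),1));print(str(out).replace(" ",""),np.round(p,1))
if __name__=="__main__":
    a=[float(x) for x in sys.argv[1:]];plan(a[:4],int(a[4]),a[5])
E
python3 plan.py 605 -237 230 75.6 17 95
```

```text
from [153.9 605.8 292.3] [180.    0.  165.8]
[[0.0,-0.0,5.3,-37.9,-41.5,3.7,95.0],[0.0,-0.0,5.3,-41.6,-37.8,3.7,95.0],[0.0,-0.0,5.3,-44.9,-33.8,3.7,95.0],[0.0,-0.0,5.3,-47.8,-29.5,3.7,95.0],[0.0,-0.0,5.3,-50.4,-25.0,3.6,95.0],[0.0,-0.0,5.3,-52.5,-20.2,3.7,95.0],[0.0,-0.0,5.3,-54.1,-15.3,3.6,95.0],[0.0,-0.0,5.3,-55.3,-10.3,3.7,95.0],[0.0,-0.0,5.3,-56.0,-5.1,3.6,95.0],[0.0,-0.0,5.3,-56.2,0.1,3.7,95.0],[0.0,-0.0,5.3,-56.0,5.3,3.6,95.0],[0.0,-0.0,5.3,-55.3,10.4,3.7,95.0],[0.0,-0.0,5.3,-54.1,15.5,3.6,95.0],[0.0,-0.0,5.3,-52.4,20.4,3.7,95.0],[0.0,-0.0,5.3,-50.3,25.2,3.6,95.0],[0.0,-0.0,5.3,-47.7,29.8,3.7,95.0],[0.0,-0.0,5.4,-44.8,34.0,3.6,95.0]] [ 605. -237.  230.]
```

>>> jog_arm(
  motion=[
    [0, 0, 5.3, -38, -41.5, 3.7, 95],
    [0, 0, 5.3, -41.6, -37.8, 3.7, 95],
    [0, 0, 5.3, -45, -34, 3.7, 95],
    [0, 0, 5.3, -48, -29.5, 3.7, 95],
    [0, 0, 5.3, -50.4, -25, 3.6, 95],
    [0, 0, 5.3, -52.5, -20.2, 3.7, 95],
    [0, 0, 5.3, -54, -15.3, 3.6, 95],
    [0, 0, 5.3, -55.3, -10.3, 3.7, 95],
  ],
)

```text
t: 2.05
eef_pos: [367.0, 207.4, 263.0]
tcp_rot: [3.141, 0.0, 2.15]
ft_force: [0.8, 0.7, -0.7]
opening: 0.999
grip_force: 0.0
```

```bash
python3 plan.py 605 -237 230 75.6 9 95
```

```text
from [367.  207.4 263. ] [179.9   0.  123.2]
[[0.0,-0.0,5.3,-55.8,-4.9,3.7,95.0],[0.0,-0.0,5.3,-56.0,0.3,3.7,95.0],[0.0,-0.0,5.3,-55.7,5.4,3.7,95.0],[0.0,-0.0,5.3,-55.0,10.6,3.7,95.0],[0.0,-0.0,5.3,-53.8,15.6,3.6,95.0],[0.0,-0.0,5.3,-52.1,20.5,3.7,95.0],[0.0,-0.0,5.3,-50.0,25.3,3.6,95.0],[0.0,-0.0,5.2,-47.5,29.7,3.7,95.0],[0.0,-0.0,5.3,-44.6,34.0,3.6,95.0]] [ 605.  -237.1  230. ]
```

>>> jog_arm(
  motion=[
    [0, 0, 5.3, -55.8, -4.9, 3.7, 95],
    [0, 0, 5.3, -56, 0.3, 3.7, 95],
    [0, 0, 5.3, -55.7, 5.4, 3.7, 95],
    [0, 0, 5.3, -55, 10.6, 3.7, 95],
    [0, 0, 5.3, -53.8, 15.6, 3.6, 95],
    [0, 0, 5.3, -52, 20.5, 3.7, 95],
    [0, 0, 5.3, -50, 25.3, 3.6, 95],
    [0, 0, 5.2, -47.5, 29.7, 3.7, 95],
    [0, 0, 5.3, -44.6, 34, 3.6, 95],
    [0, 0, 0, 0, 0, 0, 95],
  ],
)

```text
t: 3.3
eef_pos: [606.3, -237.8, 228.8]
tcp_rot: [3.141, 0.0, 1.318]
ft_force: [0.2, -0.4, -0.8]
opening: 0.999
grip_force: 0.0
```

Run:
```python
from h import *
print(env.state()["eef_pos"],np.degrees(env.state()["tcp_rot"]))
c=env.read_camera("wrist");save(c,"w1",1.2);W=pts(c)
print(np.round(np.linalg.inv(c["world_to_cam"])[:3],2))
g=cv2.GaussianBlur(c["color"],(0,0),.8).max(2)
for d in env.recognise("wrist","plate"):
    u,v=np.round(d["location"]).astype(int);print(d,W[v,u],g[v,u])
print(np.percentile(g,[5,20,50,80]),np.nanmedian(W[...,2]))
```

```text
[ 606.31664237 -237.79541352  228.76065618] [1.79993724e+02 7.32572863e-03 7.55152662e+01]
[[ 9.7000e-01  2.4000e-01  7.0000e-02  6.2604e+02]
 [-2.5000e-01  9.3000e-01  2.7000e-01 -1.6117e+02]
 [-0.0000e+00 -2.8000e-01  9.6000e-01  3.2140e+02]]
{'location': [275.9, 193.4], 'score': 0.63} [ 605.79533453 -235.89309997    6.31246734] 70
[ 14.  29. 149. 208.] 0.9543709836555081
```

View pics/w1.png

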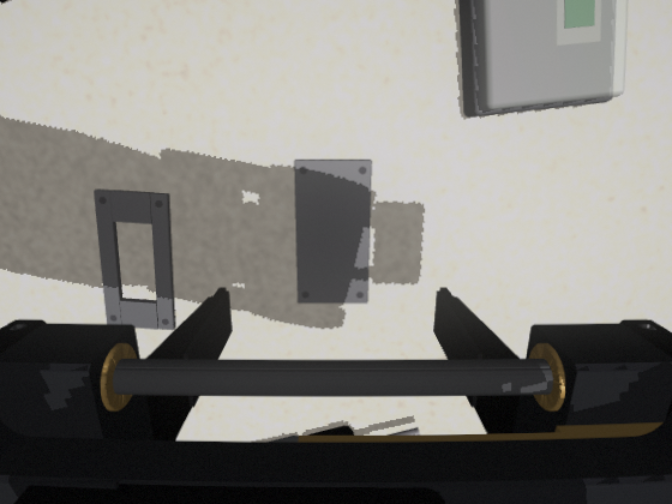

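The wrist view shows the plate near (277,192) in original pixels and the frame near (112,216). Shadows rule out grey-level segmentation, so I'll segment by height.

Run:
```python
from h import *
c=env.read_camera("wrist");W=pts(c);z=cv2.GaussianBlur(np.nan_to_num(W[...,2]).astype(np.float32),(0,0),1)
m=(z>3)&(z<10)
for s in[(277,192),(112,216)]: print(rect(c,m,6,s))
```

```text
[ 605.7 -238.3  120.    60.6   75.4]
[ 441.1 -223.   125.2   64.4   71.8]
```

>>> jog_arm(
  motion=[
    [0, 0, 0, -0.6, -0.5, 50, 95],
    [0, 0, 0, 0, 0, 50, 95],
    [0, 0, 0, 0, 0, 33, 95],
    [0, 0, 0, 0, 0, 15, 95],
    [0, 0, 0, 0, 0, 0, 95],
    [0, 0, 0, 0, 0, 0, 50],
    [0, 0, 0, 0, 0, 0, 50],
    [0, 0, 0, 0, 0, 0, 50],
    [0, 0, 0, 0, 0, 0, 50],
    [0, 0, 0, 0, 0, 0, 50],
  ],
)

```text
t: 4.7
eef_pos: [605.1, -235.2, 82.2]
tcp_rot: [3.141, 0.0, 1.322]
ft_force: [-0.3, -0.6, 3.4]
opening: 0.621
grip_force: 30.0
```

>>> jog_arm(
  motion=[
    [0, 0, 0, 0, 0, -10, 50],
    [0, 0, 0, 0, 0, -25, 50],
    [0, 0, 0, 0, 0, -35, 50],
    [0, 0, 0, 0, 0, -30, 50],
    [0, 0, 0, 0, 0, 0, 50],
    [0, 0, 0, 0, 0, 0, 50],
  ],
)

```text
t: 5.45
eef_pos: [604.5, -234.9, 181.0]
tcp_rot: [-3.14, -0.0, 1.322]
ft_force: [0.1, -0.2, -2.2]
opening: 0.62
grip_force: 30.0
```

```bash
cat > held.py <<'E'
from h import *
import sys
s=env.state();print(np.round(s["eef_pos"],1),np.round(np.degrees(s["tcp_rot"]),2),s["opening"],s["grip_force"],np.round(s["ft_force"],1))
c=env.read_camera("wrist");save(c,sys.argv[1],1.2);W=pts(c);zt=float(s["eef_pos"][2])-78
z=np.nan_to_num(W[...,2],nan=-99); m=(z>zt-10)&(z<zt+20)&(np.arange(420)[:,None]<330)
n,l,st,ce=cv2.connectedComponentsWithStats(m.astype(np.uint8))
i=max(range(1,n),key=lambda i:st[i,4]);P=W[l==i]
A=np.c_[P[:,:2]-P[:,:2].mean(0),np.ones(len(P))];co=np.linalg.lstsq(A,P[:,2],rcond=None)[0]
print(st[i],"slope",co,"tip z",zt,"top-tip",co[2]-zt); print(rect(c,l==i,co[2],ce[i]))
E
python3 held.py w2
```

```text
[ 604.5 -234.9  181. ] [-1.7993e+02 -2.0000e-02  7.5740e+01] 0.6195649263812761 29.99949485063553 [ 0.1 -0.2 -2.2]
[  204   156   147   144 16596] slope [-4.46820849e-03 -9.43685893e-03  1.05491572e+02] tip z 103.04783597497882 top-tip 2.443736157727187
[ 608.4 -219.2   82.1   80.5   75.8]
```

View pics/w2.png

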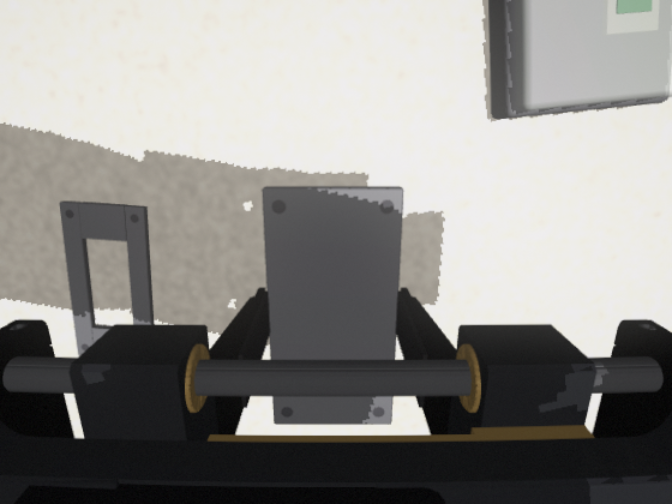

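The plate is held level; its corner marks are at (279,207), (386,207), (287,411) and (379,411) in the enlarged picture.

Run:
```python
from h import *
c=env.read_camera("wrist");q=plane(c,np.array([(279,207),(386,207),(287,411),(379,411)])/1.2,105.5)
print(q.round(1),q.mean(0)); d=(q[0]+q[1]-q[2]-q[3])/2;print(np.hypot(*d),np.degrees(np.arctan2(d[1],d[0])),np.hypot(*(q[0]-q[1])),np.hypot(*(q[2]-q[3])))
s=env.state();p=s["eef_pos"][:2];a=s["tcp_rot"][2];e=q.mean(0)-p;print(p,"offset in tool x,y",e@[np.cos(a),np.sin(a)],e@[np.sin(a),-np.cos(a)])
# fixture again from the scene camera and top camera: white catch block, pivot, pins as seen in grey
c=env.read_camera("top");cv2.imwrite("pics/fx.png",cv2.resize(c["color"][185:300,150:275,::-1],None,fx=5,fy=5,interpolation=cv2.INTER_CUBIC))
```

```text
[[ 594.3 -182.1]
 [ 638.3 -193.3]
 [ 569.  -281.8]
 [ 613.6 -293. ]] [ 603.81795886 -237.56146142]
102.80378235511725 75.93448856481061 45.32822072495871 45.94645002281961
[ 604.5177194  -234.94494452] offset in tool x,y -2.7082617655885706 -0.033819625637347105
```

```bash
python3 plan.py 451 120 225 102 8 50
```

```text
from [ 604.6 -235.   180.5] [-179.9   -0.    75.7]
[[-0.0,-0.0,-3.3,38.3,-29.5,-5.5,50.0],[-0.0,-0.0,-3.3,39.9,-27.3,-5.5,50.0],[-0.0,-0.0,-3.3,41.4,-25.0,-5.5,50.0],[-0.0,-0.0,-3.3,42.8,-22.5,-5.5,50.0],[-0.0,-0.0,-3.3,44.0,-20.0,-5.5,50.0],[-0.0,-0.0,-3.3,45.1,-17.5,-5.4,50.0],[-0.0,-0.0,-3.2,46.0,-14.8,-5.5,50.0],[-0.1,-0.1,-3.3,46.8,-12.2,-5.4,50.0]] [451. 120. 225.]
```

```bash
python3 plan.py 484 -35 240 102 5 50
```

```text
from [ 604.6 -235.   180.5] [-179.9   -0.    75.7]
[[-0.0,-0.0,-5.3,32.8,-33.2,-11.8,50.0],[-0.0,-0.0,-5.2,35.8,-30.1,-11.8,50.0],[-0.0,-0.0,-5.3,38.3,-26.7,-11.8,50.0],[-0.0,-0.0,-5.2,40.7,-23.1,-11.8,50.0],[-0.1,-0.1,-5.3,42.5,-19.2,-11.9,50.0]] [484. -35. 240.]
```

>>> jog_arm(
  motion=[
    [0, 0, -5.3, 33, -33, -12, 50],
    [0, 0, -5.2, 36, -30, -12, 50],
    [0, 0, -5.3, 38, -27, -12, 50],
    [0, 0, -5.2, 41, -23, -12, 50],
    [0, 0, -5.3, 42, -19, -12, 50],
    [0, 0, 0, 0, 0, 0, 50],
    [0, 0, 0, 0, 0, 0, 50],
  ],
)

```text
t: 6.48
eef_pos: [485.1, -35.5, 241.5]
tcp_rot: [-3.142, 0.0, 1.781]
ft_force: [1.4, -0.4, -0.5]
opening: 0.617
grip_force: 30.0
```

Run:
```python
from h import *
print(env.state()["eef_pos"],np.degrees(env.state()["tcp_rot"]))
c=env.read_camera("wrist");save(c,"w3",1.4);np.save("/tmp/w3.npy",pts(c));import pickle;pickle.dump(c,open("/tmp/w3.pkl","wb"))
```

```text
[485.07017032 -35.50576749 241.498212  ] [-1.79998006e+02  2.35269603e-03  1.02023106e+02]
```

View pics/w3.png

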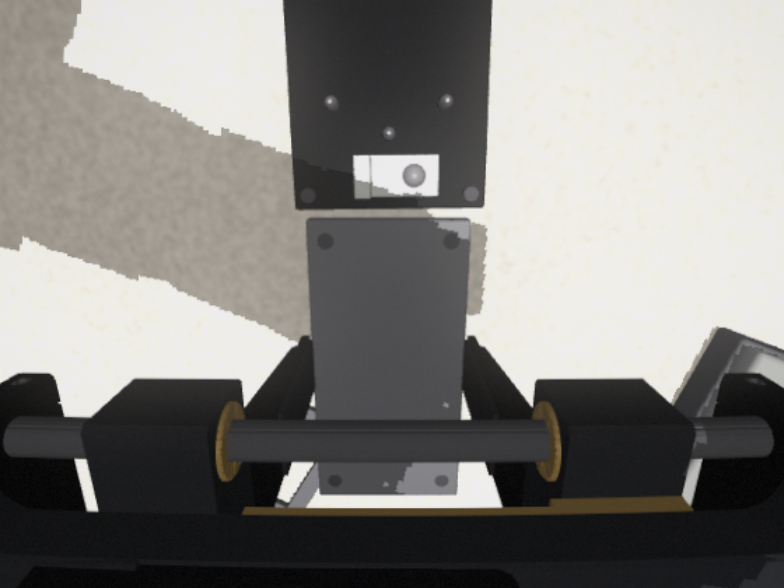

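The near pins are at (331,102), (446,101) and (389,132), and the base's near corners at (296,208) and (484,206), all in the enlarged picture.

```bash
cat > fit.py <<'E'
from h import *
import pickle
c=pickle.load(open("/tmp/w3.pkl","rb"))
uv=np.array([(331,102),(446,101),(389,132),(296,208),(484,206),(439,155),(439,195)])/1.4
z=[29,29,29,12,12,32,32]
L=np.array([(-36,-47),(36,-47),(0,-66),(-65,-115),(65,-115),(31,-79),(31,-105)],float)
Q=np.array([plane(c,[u],h)[0] for u,h in zip(uv,z)])
for ix in(range(7),range(3)):
    ix=list(ix);A=Q[ix]-Q[ix].mean(0);B=L[ix]-L[ix].mean(0)
    a=np.arctan2((B[:,0]*A[:,1]-B[:,1]*A[:,0]).sum(),(A*B).sum());Rm=np.array([[np.cos(a),-np.sin(a)],[np.sin(a),np.cos(a)]])
    t=Q[ix].mean(0)-Rm@L[ix].mean(0);print("nest",t,"y dir",90+np.degrees(a),"\n",(Q-L@Rm.T-t).round(1))
E
python3 fit.py
```

```text
nest [451.75926824 119.52732043] y dir 102.71115572720066 
 [[ 0.7 -0.6]
 [-0.7 -1.2]
 [-0.1  0.1]
 [ 0.5  1.3]
 [-0.8  0.9]
 [ 0.1 -1. ]
 [ 0.2  0.5]]
nest [451.83409495 119.00326821] y dir 102.5877650551368 
 [[ 0.8 -0.1]
 [-0.7 -0.5]
 [-0.   0.7]
 [ 0.7  1.7]
 [-0.7  1.6]
 [ 0.2 -0.4]
 [ 0.4  1.1]]
```

```bash
python3 plan.py 451.2 121.9 150 102.4 4 50
```

```text
from [485.2 -35.8 241.3] [-180.   -0.  102.]
[[-0.0,-0.0,-0.1,40.3,-0.1,22.8,50.0],[-0.0,-0.0,-0.1,40.3,-0.1,22.9,50.0],[-0.0,-0.0,-0.1,40.4,0.0,22.8,50.0],[-0.0,-0.0,-0.1,40.3,0.2,22.9,50.0]] [451.3 121.9 150. ]
```

>>> jog_arm(
  motion=[
    [0, 0, -0.1, 40.3, -0.1, 15, 50],
    [0, 0, -0.1, 40.3, -0.1, 20, 50],
    [0, 0, -0.1, 40.4, 0, 26.4, 50],
    [0, 0, -0.1, 40.3, 0.2, 30, 50],
    [0, 0, 0, 0, 0, 0, 50],
    [0, 0, 0, 0, 0, 0, 50],
    [0, 0, 0, 0, 0, 0, 50],
    [0, 0, 0, 0, 0, 0, 50],
  ],
)

```text
t: 7.52
eef_pos: [451.1, 121.7, 150.9]
tcp_rot: [3.14, 0.0, 1.787]
ft_force: [-0.2, -0.2, -1.3]
opening: 0.617
grip_force: 30.0
```

```bash
python3 plan.py 451.2 121.9 112 102.4 2 50;python3 plan.py 451.2 121.9 94 102.4 2 50
```

```text
from [451.1 121.7 150.9] [179.9   0.  102.4]
[[0.0,0.0,-0.0,0.1,0.1,19.5,50.0],[0.1,0.0,-0.0,0.1,0.0,19.4,50.0]] [451.2 121.9 112. ]
from [451.1 121.7 150.9] [179.9   0.  102.4]
[[0.0,0.0,-0.0,0.1,0.0,28.5,50.0],[0.1,0.0,-0.0,0.1,0.1,28.4,50.0]] [451.2 121.9  94. ]
```

>>> jog_arm(
  motion=[
    [0, 0, 0, 0, 0, 15, 50],
    [0, 0, 0, 0, 0, 15, 50],
    [0, 0, 0, 0, 0, 8, 50],
    [0, 0, 0, 0, 0, 4, 50],
    [0, 0, 0, 0, 0, 3, 50],
    [0, 0, 0, 0, 0, 0, 50],
  ],
)

```text
t: 8.28
eef_pos: [450.7, 122.4, 105.5]
tcp_rot: [3.141, -0.0, 1.788]
ft_force: [-0.2, 0.1, -1.8]
opening: 0.62
grip_force: 30.0
```

>>> jog_arm(
  motion=[
    [0, 0, 0, 0, 0, 3, 50],
    [0, 0, 0, 0, 0, 3, 50],
    [0, 0, 0, 0, 0, 3, 50],
    [0, 0, 0, 0, 0, 1, 50],
    [0, 0, 0, 0, 0, 0, 50],
  ],
)

```text
t: 8.9
eef_pos: [450.6, 122.4, 95.3]
tcp_rot: [-3.141, -0.0, 1.788]
ft_force: [0.4, -0.3, -2.2]
opening: 0.619
grip_force: 30.0
```

>>> jog_arm(
  motion=[
    [0, 0, 0, 0, 0, 1, 50],
    [0, 0, 0, 0, 0, 0, 50],
    [0, 0, 0, 0, 0, 0, 75],
    [0, 0, 0, 0, 0, 0, 75],
    [0, 0, 0, 0, 0, 0, 75],
    [0, 0, 0, 0, 0, 0, 75],
    [0, 0, 0, 0, 0, -20, 75],
    [0, 0, 0, 0, 0, -40, 75],
    [0, 0, 0, 0, 0, -50, 90],
    [0, 0, 0, -30, 0, -40, 95],
  ],
)

```text
t: 10.15
eef_pos: [456.9, 93.6, 246.3]
tcp_rot: [3.141, -0.0, 1.79]
ft_force: [-0.1, -0.7, 0.1]
opening: 0.947
grip_force: 0.0
```

```bash
python3 - <<'E'
from h import *
s=env.state();print(s["eef_pos"],s["ft_force"])
c=env.read_camera("wrist");save(c,"w4",1.2);W=pts(c);z=np.nan_to_num(W[...,2])
m=(z>15)&(z<21);n,l,st,ce=cv2.connectedComponentsWithStats(m.astype(np.uint8));i=max(range(1,n),key=lambda i:st[i,4])
P=W[l==i];A=np.c_[P[:,:2]-P[:,:2].mean(0),np.ones(len(P))];print(np.linalg.lstsq(A,P[:,2],rcond=None)[0],rect(c,l==i,18,ce[i]),st[i])
m=(z>3)&(z<10);
E
python3 plan.py 440.5 -218.5 230 71.6 9 95
```

```text
[456.85905575  93.6358561  246.33461991] [-0.09156057 -0.68081945  0.12002518]
[-9.32223518e-04  1.28203602e-03  1.82049295e+01] [450.5 119.3 119.6  60.6 -77.6] [ 245  103   65  123 7496]
from [458.8  91.1 250.3] [1.796e+02 1.000e-01 1.025e+02]
[[0.0,-0.0,3.4,-33.1,-9.5,2.3,95.0],[0.1,-0.0,3.4,-33.6,-7.5,2.2,95.0],[0.0,-0.0,3.4,-34.0,-5.5,2.3,95.0],[0.1,-0.0,3.5,-34.3,-3.4,2.3,95.0],[0.0,-0.0,3.4,-34.4,-1.3,2.3,95.0],[0.1,-0.0,3.5,-34.5,0.7,2.2,95.0],[0.0,-0.0,3.4,-34.4,2.8,2.2,95.0],[0.1,-0.0,3.5,-34.1,4.9,2.3,95.0],[0.0,-0.0,3.4,-33.7,7.0,2.2,95.0]] [ 440.6 -218.5  230. ]
```

View pics/w4.png

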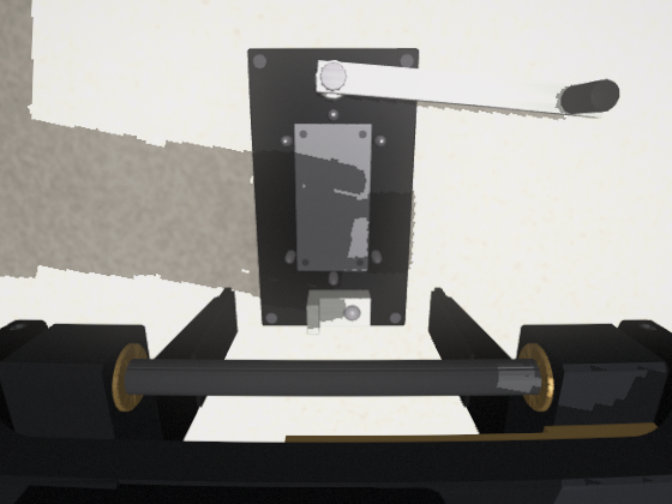

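The plate lies flat between all six pins (top 18.2 mm, level, centre (450.5,119.3)), released. Next, the frame.

>>> jog_arm(
  motion=[
    [0, 0, 3.4, -33, -9.5, 2.3, 95],
    [0, 0, 3.4, -33.6, -7.5, 2.2, 95],
    [0, 0, 3.4, -34, -5.5, 2.3, 95],
    [0, 0, 3.5, -34.3, -3.4, 2.3, 95],
    [0, 0, 3.4, -34.4, -1.3, 2.3, 95],
    [0, 0, 3.5, -34.5, 0.7, 2.2, 95],
    [0, 0, 3.4, -34.4, 2.8, 2.2, 95],
    [0, 0, 3.5, -34, 5, 2.3, 95],
    [0, 0, 3.4, -33.7, 7, 2.2, 95],
    [0, 0, 0, 0, 0, 0, 95],
  ],
)

```text
t: 11.45
eef_pos: [438.2, -217.8, 223.6]
tcp_rot: [-3.141, -0.0, 1.246]
ft_force: [-0.5, 1.5, 0.1]
opening: 1.003
grip_force: 0.0
```

Run:
```python
from h import *
s=env.state();print(s["eef_pos"],s["tcp_rot"])
c=env.read_camera("wrist");W=pts(c);z=cv2.GaussianBlur(np.nan_to_num(W[...,2]).astype(np.float32),(0,0),1)
m=(z>3)&(z<10);r=rect(c,m,6,(277,192));print(r)
s=env.state();a=s["tcp_rot"][2];e=r[:2]-s["eef_pos"][:2];print("shift tool x,y",e@[np.cos(a),np.sin(a)],e@[np.sin(a),-np.cos(a)],"yaw err",r[4]-np.degrees(a),s["eef_pos"][2])
print(np.degrees(s["tcp_rot"]))
```

```text
[ 438.21661892 -217.84762054  223.64354616] [-3.14140178e+00 -2.77393287e-05  1.24570006e+00]
[ 439.1 -220.3  119.8   60.6   71.6]
shift tool x,y -3.093537742676441 2.036924597517457 yaw err 0.13601387073603632 223.68857004181837
[-1.79962801e+02 -1.92220263e-02  7.14639861e+01]
```

>>> jog_arm(
  motion=[
    [0, 0, -0.1, -3.1, 2, 40, 95],
    [0, 0, 0, 0, 0, 45, 95],
    [0, 0, 0, 0, 0, 25, 95],
    [0, 0, 0, 0, 0, 12, 95],
    [0, 0, 0, 0, 0, 0, 95],
    [0, 0, 0, 0, 0, 0, 95],
  ],
)

```text
t: 12.25
eef_pos: [439.7, -219.8, 103.0]
tcp_rot: [3.14, 0.0, 1.251]
ft_force: [-0.3, 0.3, 0.5]
opening: 0.996
grip_force: 0.0
```

```bash
python3 plan.py 439.1 -220.3 81.3 71.6 2 95
```

```text
from [ 439.7 -219.8  103. ] [179.9   0.   71.7]
[[0.0,0.0,0.0,-0.3,-0.2,10.9,95.0],[0.1,0.0,0.1,-0.4,-0.3,10.8,95.0]] [ 439.1 -220.3   81.3]
```

>>> jog_arm(
  motion=[
    [0, 0, 0, -0.7, -0.5, 11, 95],
    [0, 0, 0, 0, 0, 10.5, 95],
    [0, 0, 0, 0, 0, 0, 95],
    [0, 0, 0, 0, 0, 0, 50],
    [0, 0, 0, 0, 0, 0, 50],
    [0, 0, 0, 0, 0, 0, 50],
    [0, 0, 0, 0, 0, 0, 50],
    [0, 0, 0, 0, 0, 0, 50],
  ],
)

```text
t: 13.25
eef_pos: [438.7, -220.4, 80.7]
tcp_rot: [3.141, -0.0, 1.25]
ft_force: [-0.4, 0.2, 1.0]
opening: 0.621
grip_force: 30.0
```

>>> jog_arm(
  motion=[
    [0, 0, 0, 0, 0, -10, 50],
    [0, 0, 0, 0, 0, -30, 50],
    [0, 0, 0, 0, 0, -40, 50],
    [0, 0, 0, 0, 0, -35, 50],
    [0, 0, 0, 0, 0, -10, 50],
    [0, 0, 0, 0, 0, 0, 50],
    [0, 0, 0, 0, 0, 0, 50],
  ],
)

```text
t: 14.12
eef_pos: [438.3, -220.1, 204.6]
tcp_rot: [-3.14, -0.001, 1.25]
ft_force: [-0.5, 0.1, -1.5]
opening: 0.628
grip_force: 30.0
```

```bash
python3 held.py w5; python3 plan.py 451 121 200 102.4 8 50
```

```text
[ 438.3 -220.1  204.6] [-1.799e+02 -3.000e-02  7.164e+01] 0.6284097986323491 29.999772012233734 [-0.5  0.1 -1.5]
[  203   150   149   150 11697] slope [-8.15574367e-03 -1.72841811e-02  1.30531272e+02] tip z 126.5595391606399 top-tip 3.971733333967819
[ 443.9 -202.8   84.3   80.9   71.8]
from [ 438.4 -220.1  204.5] [-179.9   -0.    71.6]
[[-0.0,-0.0,-3.8,41.0,-11.9,0.6,50.0],[-0.0,-0.0,-3.9,41.7,-9.2,0.6,50.0],[-0.0,-0.0,-3.8,42.2,-6.3,0.6,50.0],[-0.0,-0.0,-3.9,42.5,-3.5,0.6,50.0],[-0.0,-0.0,-3.8,42.7,-0.6,0.6,50.0],[-0.0,-0.0,-3.9,42.6,2.2,0.6,50.0],[-0.0,-0.0,-3.8,42.4,5.1,0.6,50.0],[-0.1,-0.1,-3.9,41.9,7.8,0.7,50.0]] [451. 121. 200.]
```

View pics/w5.png

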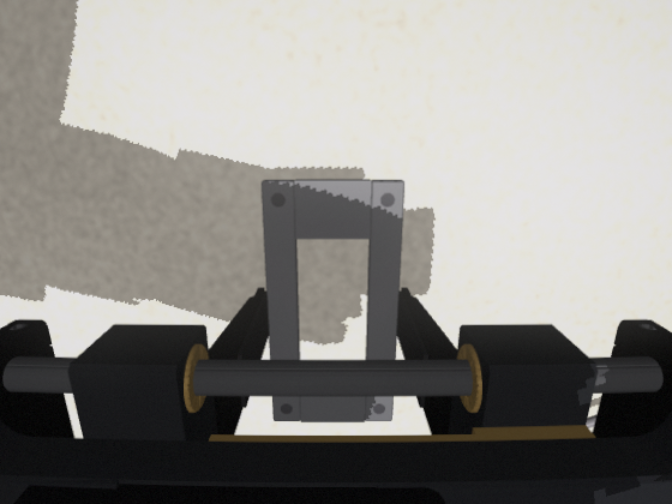

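The frame is held level; its marks are at (278,200), (387,200), (287,408) and (379,408) in the enlarged picture.

Run:
```python
from h import *
c=env.read_camera("wrist");q=plane(c,np.array([(278,200),(387,200),(287,408),(379,408)])/1.2,130)
d=(q[0]+q[1]-q[2]-q[3])/2;print(np.hypot(*d),np.degrees(np.arctan2(d[1],d[0])),np.hypot(*(q[0]-q[1])),np.hypot(*(q[2]-q[3])))
s=env.state();p=s["eef_pos"][:2];a=s["tcp_rot"][2];e=q.mean(0)-p;print(p,np.degrees(a),"offset in tool x,y",e@[np.cos(a),np.sin(a)],e@[np.sin(a),-np.cos(a)])
```

```text
103.58887948483375 71.83132601136332 45.782556519520064 45.638064400802385
[ 438.41080319 -220.17553676] 71.6459531471504 offset in tool x,y -0.004989206911001144 -0.02853402515289
```

>>> jog_arm(
  motion=[
    [0, 0, -3.8, 41, -12, 0.6, 50],
    [0, 0, -3.9, 41.7, -9.2, 0.6, 50],
    [0, 0, -3.8, 42.2, -6.3, 0.6, 50],
    [0, 0, -3.9, 42.5, -3.5, 0.6, 50],
    [0, 0, -3.8, 42.7, -0.6, 0.6, 50],
    [0, 0, -3.9, 42.6, 2.2, 0.6, 50],
    [0, 0, -3.8, 42.4, 5, 0.6, 50],
    [0, 0, -3.9, 42, 7.8, 0.7, 50],
    [0, 0, 0, 0, 0, 30, 50],
    [0, 0, 0, 0, 0, 15, 50],
  ],
)

```text
t: 15.48
eef_pos: [450.5, 121.5, 154.0]
tcp_rot: [-3.139, -0.0, 1.789]
ft_force: [-0.1, -0.6, -0.3]
opening: 0.62
grip_force: 30.0
```

```bash
python3 plan.py 451 119.4 115 102.3 3 50
```

```text
from [450.5 121.5 154. ] [-179.9   -0.   102.5]
[[-0.0,-0.0,0.1,-0.7,0.0,13.0,50.0],[-0.1,-0.0,0.1,-0.8,0.1,13.0,50.0],[-0.0,-0.0,0.0,-0.7,-0.0,13.0,50.0]] [451.  119.4 115. ]
```

>>> jog_arm(
  motion=[
    [0, 0, 0.2, -2.2, 0.1, 10, 50],
    [0, 0, 0, 0, 0, 12, 50],
    [0, 0, 0, 0, 0, 6, 50],
    [0, 0, 0, 0, 0, 6, 50],
    [0, 0, 0, 0, 0, 0, 50],
    [0, 0, 0, 0, 0, 0, 50],
  ],
)

```text
t: 16.23
eef_pos: [451.8, 118.8, 122.0]
tcp_rot: [3.141, -0.0, 1.784]
ft_force: [0.6, -0.0, -0.4]
opening: 0.622
grip_force: 30.0
```

```bash
python3 plan.py 451 119.4 100 102.3 5 50
```

```text
from [451.8 118.8 122. ] [180.   -0.  102.2]
[[0.0,-0.0,-0.0,0.1,-0.1,4.4,50.0],[0.0,-0.0,-0.0,0.2,-0.1,4.4,50.0],[0.0,-0.0,-0.0,0.1,-0.1,4.4,50.0],[0.0,-0.0,-0.0,0.2,-0.2,4.4,50.0],[0.0,-0.0,-0.1,0.1,-0.1,4.4,50.0]] [451.  119.4 100. ]
```

>>> jog_arm(
  motion=[
    [0, 0, 0, 0.7, -0.6, 5, 50],
    [0, 0, 0, 0, 0, 5, 50],
    [0, 0, 0, 0, 0, 4, 50],
    [0, 0, 0, 0, 0, 3, 50],
    [0, 0, 0, 0, 0, 2.5, 50],
    [0, 0, 0, 0, 0, 0, 50],
  ],
)

```text
t: 16.98
eef_pos: [450.9, 119.4, 102.1]
tcp_rot: [-3.141, -0.0, 1.784]
ft_force: [-0.3, -0.1, -0.1]
opening: 0.621
grip_force: 30.0
```

>>> jog_arm(
  motion=[
    [0, 0, 0, 0, 0, 1.5, 50],
    [0, 0, 0, 0, 0, 1.5, 50],
    [0, 0, 0, 0, 0, 0, 50],
    [0, 0, 0, 0, 0, 0, 50],
  ],
)

```text
t: 17.48
eef_pos: [450.9, 119.4, 99.2]
tcp_rot: [3.142, -0.0, 1.785]
ft_force: [-0.2, -0.1, -1.1]
opening: 0.623
grip_force: 30.0
```

>>> jog_arm(
  motion=[
    [0, 0, 0, 0, 0, 0.5, 50],
    [0, 0, 0, 0, 0, 0, 75],
    [0, 0, 0, 0, 0, 0, 75],
    [0, 0, 0, 0, 0, 0, 75],
    [0, 0, 0, 0, 0, 0, 75],
    [0, 0, 0, 0, 0, -20, 75],
    [0, 0, 0, 0, 0, -40, 75],
    [0, 0, 0, 0, 0, -50, 75],
    [0, 0, 0, -30, 0, -40, 75],
    [0, 0, 0, 0, 0, 0, 40],
  ],
)

```text
t: 18.73
eef_pos: [458.2, 89.2, 251.2]
tcp_rot: [3.136, 0.001, 1.783]
ft_force: [0.3, 0.2, -0.8]
opening: 0.733
grip_force: 0.0
```

```bash
cat > seat.py <<'E'
from h import *
import sys
s=env.state();print(s["eef_pos"],s["ft_force"])
c=env.read_camera("wrist");save(c,sys.argv[1],1.2);W=pts(c);z=np.nan_to_num(W[...,2])
m=(z>21)&(z<27)&(np.abs(W[...,0]-451)<60)&(np.abs(W[...,1]-119)<75);n,l,st,ce=cv2.connectedComponentsWithStats(m.astype(np.uint8));i=max(range(1,n),key=lambda i:st[i,4])
P=W[l==i];A=np.c_[P[:,:2]-P[:,:2].mean(0),np.ones(len(P))];print(np.linalg.lstsq(A,P[:,2],rcond=None)[0],rect(c,l==i,24,ce[i]),st[i])
hm=(z>65)&(z<90)&(W[...,0]>540)&(W[...,1]>180)&(W[...,1]<270);print("handle",hm.sum(),np.nanmedian(W[hm],0) if hm.any() else "")
E
python3 seat.py w6
```

```text
[458.16294556  89.15593178 251.17507842] [ 0.2594634   0.17639763 -0.77830633]
[-1.31860468e-03  8.22393176e-04  2.41630876e+01] [450.1 119.8 119.1  60.6 -77.8] [ 243   97   65  124 5310]
handle 779 [596.01911756 230.27882951  79.37830644]
```

View pics/w6.png

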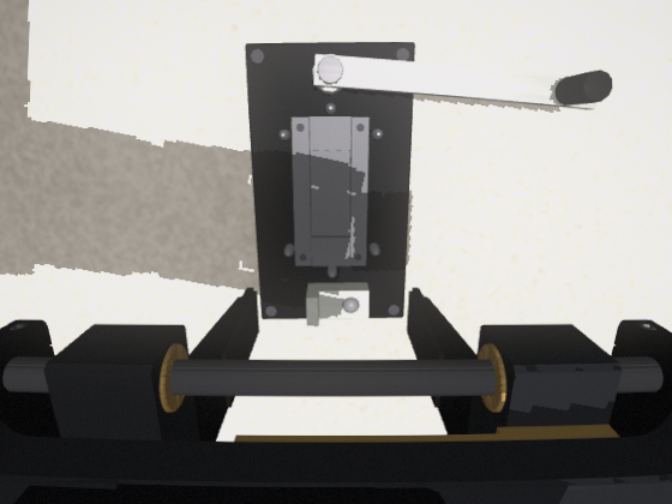

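The frame is seated on the plate (top 24.2 mm, level, centre (450.1,119.8)). Next, the keeper.

```bash
python3 plan.py 599 231 200 188.2 9 50
```

```text
from [457.5  89.6 249.6] [179.9   0.  102.2]
[[0.0,0.0,-9.6,12.0,18.7,5.5,50.0],[0.0,0.0,-9.6,8.8,20.4,5.6,50.0],[0.0,0.0,-9.5,5.2,21.6,5.5,50.0],[0.0,0.0,-9.6,1.6,22.2,5.6,50.0],[0.0,0.0,-9.5,-2.1,22.1,5.5,50.0],[0.0,0.0,-9.6,-5.7,21.5,5.6,50.0],[0.0,0.0,-9.5,-9.2,20.2,5.5,50.0],[0.0,0.1,-9.6,-12.5,18.4,5.6,50.0],[0.0,0.0,-9.5,-15.3,16.0,5.5,50.0]] [599. 231. 200.]
```

>>> jog_arm(
  motion=[
    [0, 0, -9.6, 12, 18.7, 5.5, 50],
    [0, 0, -9.6, 8.8, 20.4, 5.6, 50],
    [0, 0, -9.5, 5.2, 21.6, 5.5, 50],
    [0, 0, -9.6, 1.6, 22.2, 5.6, 50],
    [0, 0, -9.5, -2.1, 22.1, 5.5, 50],
    [0, 0, -9.6, -5.7, 21.5, 5.6, 50],
    [0, 0, -9.5, -9.2, 20.2, 5.5, 50],
    [0, 0, -9.6, -12.5, 18.4, 5.6, 50],
    [0, 0, -9.5, -15.3, 16, 5.5, 50],
    [0, 0, 0, 0, 0, 0, 50],
  ],
)

```text
t: 20.02
eef_pos: [598.1, 232.6, 196.4]
tcp_rot: [-3.141, -0.003, -2.997]
ft_force: [-0.6, 0.2, 0.4]
opening: 0.52
grip_force: 0.0
```

```bash
python3 - <<'E'
from h import *
c=env.read_camera("wrist");W=pts(c);z=np.nan_to_num(W[...,2])
m=(z>74)&(z<86);P=W[m];print(m.sum(),P.mean(0) if m.any() else 0,np.nanmin(P,0),np.nanmax(P,0))
m=(z>40)&(z<48);P=W[m][:,:2].astype(np.float32);print(cv2.minAreaRect(P))
E
python3 plan.py 599 231 132 188.2 4 50
```

```text
673 [598.4199908  231.14363574  79.54792909] [589.46168256 221.53545649  74.01226746] [608.72799757 241.16280852  81.72077491]
((519.03076171875, 320.20623779296875), (176.28973388671875, 223.2264862060547), 9.633017539978027)
from [597.7 232.  197. ] [-180.    -0.2 -171.9]
[[-0.0,-0.0,-0.0,-0.3,-0.3,16.2,50.0],[-0.0,-0.1,-0.0,-0.4,-0.3,16.3,50.0],[-0.0,-0.0,-0.0,-0.3,-0.3,16.2,50.0],[-0.0,-0.1,-0.1,-0.3,-0.3,16.3,50.0]] [599. 231. 132.]
```

>>> jog_arm(
  motion=[
    [0, 0, 0, -0.5, 0, 20, 50],
    [0, 0, 0, -0.5, 0, 20, 50],
    [0, 0, 0, 0, 0, 15, 50],
    [0, 0, 0, 0, 0, 9, 50],
    [0, 0, 0, 0, 0, 0, 28],
    [0, 0, 0, 0, 0, 0, 28],
    [0, 0, 0, 0, 0, 0, 28],
    [0, 0, 0, 0, 0, 0, 28],
  ],
)

```text
t: 21.08
eef_pos: [599.6, 231.8, 135.3]
tcp_rot: [3.141, 0.001, -2.998]
ft_force: [0.7, -0.3, 0.3]
opening: 0.297
grip_force: 0.0
```

```bash
cat > arc.py <<'E'
"""rows along the keeper's arc: pivot, from bar angle a0 to a1 (deg), tool x towards the pivot"""
import sys,numpy as np
from h import env
from scipy.spatial.transform import Rotation as R
a0,a1,n,z,hand=map(float,sys.argv[1:]);piv=np.array([432.2,207.3]);rad=169.
s=env.state();p=np.array(s["eef_pos"],float);r=R.from_euler("xyz",s["tcp_rot"]);o=[]
print(p.round(1),np.degrees(s["tcp_rot"]).round(1),"bar angle of tool",np.degrees(np.arctan2(*(p[:2]-piv)[::-1])),np.hypot(*(p[:2]-piv)))
for a in np.linspace(a0,a1,int(n)+1)[1:]:
    t=np.r_[piv+rad*np.array([np.cos(np.radians(a)),np.sin(np.radians(a))]),z]
    G=R.from_euler("xyz",[180,0,a+180],degrees=True)
    w=np.round((r.inv()*G).as_rotvec(degrees=True),1);d=np.round(r.inv().apply(t-p),1)
    o.append([*w.tolist(),*d.tolist(),hand]);p=p+r.apply(d);r=r*R.from_rotvec(w,degrees=True)
print(str(o).replace(" ",""))
E
python3 arc.py 8.2 -46 9 132 28
```

```text
[599.6 231.8 135.3] [ 180.     0.  -171.8] bar angle of tool 8.320440773710764 169.1650670256233
[[0.0,0.0,6.1,1.1,-18.1,3.3,28.0],[0.0,0.0,6.0,0.9,-17.7,-0.0,28.0],[0.0,0.0,6.0,1.0,-17.8,-0.1,28.0],[0.0,0.0,6.0,0.9,-17.7,0.0,28.0],[0.0,0.0,6.1,0.9,-17.7,0.0,28.0],[0.0,0.0,6.0,1.0,-17.7,0.0,28.0],[0.0,0.0,6.0,0.9,-17.8,0.0,28.0],[0.0,0.0,6.0,0.9,-17.7,0.0,28.0],[0.0,0.0,6.0,1.0,-17.7,-0.0,28.0]]
```

>>> jog_arm(
  motion=[
    [0, 0, 3, 0.5, -9, 3, 28],
    [0, 0, 3, 0.5, -9, 0, 28],
    [0, 0, 6, 0.9, -17.7, 0, 28],
    [0, 0, 6, 0.9, -17.7, 0, 28],
    [0, 0, 6, 0.9, -17.7, 0, 28],
    [0, 0, 6, 0.9, -17.7, 0, 28],
    [0, 0, 6, 0.9, -17.7, 0, 28],
    [0, 0, 6, 0.9, -17.7, 0, 28],
    [0, 0, 6, 0.9, -17.7, 0, 28],
    [0, 0, 6, 0.9, -17.7, 0, 28],
  ],
)

```text
t: 22.32
eef_pos: [549.6, 85.3, 132.1]
tcp_rot: [3.141, 0.0, 2.339]
ft_force: [0.0, 1.4, -0.8]
opening: 0.292
grip_force: 0.2
```

```bash
python3 arc.py -45.8 -77 6 132 28
```

```text
[549.6  85.3 132.1] [180.   0. 134.] bar angle of tool -46.099271582312056 169.30535493728112
[[0.0,0.0,5.0,1.0,-14.4,0.1,28.0],[0.0,0.0,5.2,0.7,-15.3,-0.1,28.0],[0.0,0.0,5.2,0.7,-15.4,0.0,28.0],[0.0,0.0,5.2,0.7,-15.3,0.0,28.0],[0.0,0.0,5.2,0.7,-15.3,0.0,28.0],[0.0,0.0,5.2,0.7,-15.3,0.0,28.0]]
```

>>> jog_arm(
  motion=[
    [0, 0, 5, 1, -14.4, 0, 28],
    [0, 0, 5.2, 0.7, -15.3, 0, 28],
    [0, 0, 5.2, 0.7, -15.3, 0, 28],
    [0, 0, 4, 0.6, -12, 0, 28],
    [0, 0, 2, 0.3, -6, 0, 28],
    [0, 0, 2, 0.3, -6, 0, 28],
    [0, 0, 2, 0.3, -6, 0, 28],
    [0, 0, 0, 0, 0, 0, 28],
  ],
)

```text
t: 23.32
eef_pos: [485.5, 48.0, 131.9]
tcp_rot: [-3.141, -0.0, 1.9]
ft_force: [0.1, -1.0, 0.2]
opening: 0.295
grip_force: 0.0
```

```bash
python3 arc.py -71 -79 4 132 28
```

```text
[485.5  48.  131.9] [-180.    -0.   108.9] bar angle of tool -71.4990436093507 168.02601329251
[[-0.0,-0.0,1.9,-0.9,-4.4,-0.1,28.0],[-0.0,-0.0,2.0,0.1,-5.9,-0.0,28.0],[-0.0,-0.0,2.0,0.1,-5.9,-0.0,28.0],[-0.0,-0.0,2.0,0.1,-5.9,-0.0,28.0]]
```

>>> jog_arm(
  motion=[
    [0, 0, 1.5, 0, -4, 0, 28],
    [0, 0, 1.5, 0.1, -4, 0, 28],
    [0, 0, 1, 0.1, -3, 0, 28],
    [0, 0, 1, 0.1, -3, 0, 28],
    [0, 0, 1, 0, -2.5, 0, 28],
    [0, 0, 0.5, 0, -2, 0, 28],
    [0, 0, 0, 0, 0, 0, 28],
  ],
)

```text
t: 24.2
eef_pos: [467.2, 43.0, 131.7]
tcp_rot: [-3.14, -0.0, 1.786]
ft_force: [-0.2, -0.8, -0.2]
opening: 0.292
grip_force: 0.0
```

>>> jog_arm(
  motion=[
    [0, 0, 0, 0, -1, 0, 28],
    [0, 0, 0, 0, -1, 0, 28],
    [0, 0, 0, 0, -1, 0, 28],
    [0, 0, 0, 0, 0, 0, 28],
  ],
)

```text
t: 24.7
eef_pos: [464.9, 42.4, 131.8]
tcp_rot: [3.141, -0.0, 1.786]
ft_force: [0.5, 0.7, 0.2]
opening: 0.301
grip_force: 0.3
```

>>> jog_arm(
  motion=[
    [0, 0, 0, 0, -1, 0, 28],
    [0, 0, 0, 0, -1, 0, 28],
    [0, 0, 0, 0, 0, 0, 28],
  ],
)

```text
t: 25.08
eef_pos: [464.4, 42.2, 131.9]
tcp_rot: [3.138, 0.001, 1.786]
ft_force: [8.8, 4.8, -6.0]
opening: 0.295
grip_force: 4.8
```

>>> jog_arm(
  motion=[
    [0, 0, 0, 0, -1, 0, 28],
    [0, 0, 0, 0, -1, 0, 28],
    [0, 0, 0, 0, 0, 0, 28],
  ],
)

```text
t: 25.45
eef_pos: [464.0, 42.0, 132.1]
tcp_rot: [3.134, 0.001, 1.786]
ft_force: [17.1, 9.5, -11.6]
opening: 0.295
grip_force: 9.0
```

>>> jog_arm(
  motion=[
    [0, 0, 0, 0, 2, 0, 40],
    [0, 0, 0, 0, 2, 0, 45],
    [0, 0, 0, 0, 2, 0, 50],
    [0, 0, 0, 0, 0, 0, 50],
    [0, 0, 0, 0, 0, -20, 50],
    [0, 0, 0, 0, 0, -40, 50],
    [0, 0, 0, 0, 0, -40, 50],
    [0, 0, 0, -50, 0, -20, 50],
    [0, 0, 0, -30, 0, 0, 50],
    [0, 0, 0, 0, 0, 0, 50],
  ],
)

```text
t: 26.7
eef_pos: [484.0, -36.7, 251.9]
tcp_rot: [3.141, 0.0, 1.784]
ft_force: [-0.2, 0.2, 0.3]
opening: 0.529
grip_force: 0.0
```

Run:
```python
from h import *
s=env.state();print(s["eef_pos"],s["ft_force"])
c=env.read_camera("wrist");save(c,"w7",1.2);W=pts(c);z=np.nan_to_num(W[...,2])
roi=(np.abs(W[...,0]-451)<75)&(np.abs(W[...,1]-119)<125)
m=roi&(z>41)&(z<48);P=W[m];(cx,cy),(a,b),g=cv2.minAreaRect(P[:,:2].astype(np.float32));print("bar",cx,cy,a,b,g)
v=cv2.fitLine(P[:,:2].astype(np.float32),cv2.DIST_HUBER,0,.01,.01).ravel();print("dir",np.degrees(np.arctan2(v[1],v[0])))
m=roi&(z>74)&(z<86);P=W[m];print("handle",P.mean(0),"bar angle",np.degrees(np.arctan2(*(P.mean(0)[:2]-[432.2,207.3])[::-1])))
m=roi&(z>21)&(z<27);P=W[m];A=np.c_[P[:,:2]-P[:,:2].mean(0),np.ones(len(P))];print("frame",np.linalg.lstsq(A,P[:,2],rcond=None)[0],cv2.minAreaRect(P[:,:2].astype(np.float32)))
```

```text
[483.98257973 -36.70829924 251.90190284] [-0.15373781  0.18564063  0.3075046 ]
bar 456.2771301269531 70.33065032958984 30.46058464050293 111.3147964477539 12.792954444885254
dir -81.46964
handle [468.63943988  41.22774175  80.02323633] bar angle -77.62432717060368
frame [ 5.13293837e-04 -1.49417321e-03  2.41137786e+01] ((456.7548522949219, 96.50647735595703), (78.91574096679688, 72.56104278564453), 12.263338088989258)
```

View pics/w7.png

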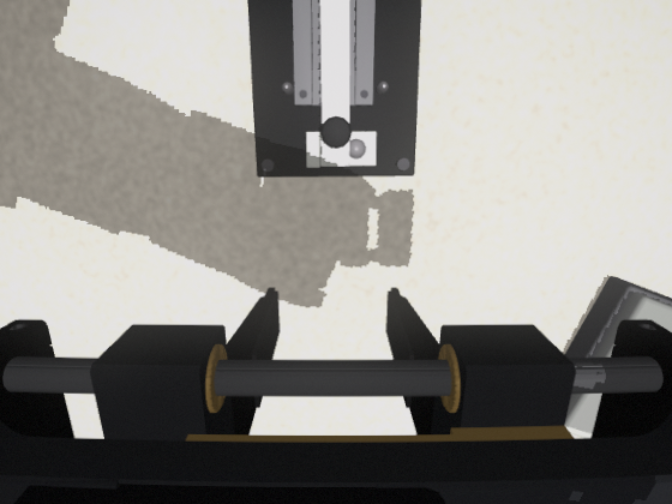

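The bar lies straight over the nest against its stop (handle at (335,132)), the ball shows up behind it at (357,148), and the frame is still flat. Handing in.

```bash
python3 -c "
from cell import env
print(env.job_done())"
```

```text
the job is handed in; nothing more can be done
None
```

The job is handed in, with no verdict returned: the back plate and then the frame were set down flat in the nest, the keeper bar is shut against its stop with the ball up behind it, and the arm never went near the bin, meter or screwdriver.

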